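Clamp a grooved cork block in the boring jig

ROBOT

A 7-joint arm with a two-finger parallel gripper is mounted at the origin on the work surface. World frame = base frame: x ahead of the robot, y to its left, z up, the work surface at z = 0. Lengths are in m, angles in rad, forces in N, time in s.
With the tool pointing down it reaches from about 0.425 to 0.925 m from the base axis. Payload 6.8 kg.
Tool frame: the origin (TCP) lies where the fingers leave the gripper's body, on its centre line; the fingertips stand 80 mm ahead of it and the grasp point (between the pads) lies 61 mm ahead of it (manip.grip_point_offset is the distance from the TCP to the grasp point, in m); z points along the fingers, y is the line along which they close (so a half turn about z gives the same grasp; the last joint's range is limited). The gripper opens to 88 mm and grips with 3 to 60 N. Pads are 20 mm wide; open, the fingers measure 115 mm over their backs; the gripper's body (75 mm by 178 mm) begins 61 mm behind the grasp point.
Start: joints at [-1.422, 0.477, 0.022, 1.555, -0.011, 1.109, -0.083], TCP at [0.171, 0.653, 0.303] pointing down, gripper open.
Joint ranges: [-2.96, 2.96], [-0.34, 2.1], [-1.41, 1.46], [0.24, 2.44], [-1.37, 4.51], [0.17, 1.92], [-2.96, 2.96]. Speed limits (rad/s): [2.39, 2.39, 3.14, 3.14, 3.14, 3.14, 3.14].

INTERFACE

Orientations are given as a unit quaternion [w, x, y, z].
In Python, from rig import manip gives the robot as it stands.
- The arm moves only by the tool carry_out, never from a script. Its argument "steps" is a list of rows, each a list of 3 entries, a list of its own where there are three numbers: the shift along the tool's x, y, z in cm, then the turn about the tool's z in rad, then the opening, from -1 (shut) to 1 (fully open), so that 0 is half open. A call has 1 to 20 rows; each row shifts and turns the commanded pose from where the row before left it, along the tool's axes as they then stand; what a row does not reach is not made up. A row lasts 1/12 s, in which the tool goes at most 41.7 mm and 7.16 degrees, less where a joint would pass 70% of its speed; a pose out of reach is approached as far as the arm can. A call is refused whole if a number of a shift passes 4.17 or a number of a turn 0.125, either way. A call with a gripper value outside its range is refused whole. The fingers move at their own pace and stop on an object; the grip force is fixed at half the most. Time passes only in rows, so rows that do not move let the fingers close. It gives the time, the measured TCP pose, the force, the opening and the grip force at its end, in the units of the state.
- manip.sense(): the state, without advancing time (a new reading comes with each control period).
- manip.grab_frame(name): name is "side" or "top" or "wrist"; returns a dict with "image" (420x560x3 uint8, red, green, blue), "K" (3x3 intrinsics, pixels), "R" (3x3) and "t" (3): a world point X has camera coordinates R X + t. Camera axes: x right, y down, z forward; pixel columns grow to the right and rows downward; lengths in m; the calibration is good to about 2 mm. A picture is of the moment at which its call begins. There is no depth.
- manip.sign_off(): hands the job in; it is judged then, once.
The state is a dict: "time": time; "joint_pos": joint angles; "qd": joint speeds; "joint_torque": joint torques, N m; "position": TCP position; "eef_rot": TCP orientation; "ft_force": force on the tool from outside, world axes, zero at the start; "wrist_torque": the same for the moment, N m; "finger_gap": finger opening in m; "gripper_force": force on a finger pad.
Only numpy, scipy, OpenCV 4.12 (cv2) and the standard library are available. Lean on these libraries where they do the work, as an engineer would, in place of code of your own. Each camera call takes 0.05 s, during which the arm holds its last target. There are 200 camera calls.

TASK

Slide the grooved cork block along the jig's bed until it rests fully home against the end stop, and then tip the spring flap over, gently and without pinching it, so that it snaps down and its brass bar sits in the block's groove. The head with stop and flap may be clamped anywhere on its slide, so feel for both and press only gently; leave the jar, the offcut and the brush where they are.

Things in the scene. Friction and masses are not known exactly. Their poses are not given: they have to be found in the camera images.
- jig: Fixed jig: green base plate 310 x 110 x 12 mm, origin at table level. Its x is the slide direction, from the open end (-x) to the end stop (+x); y across, z up. Plate spans x -160 to +150 mm; its top (the bed) is at z 12. Two aluminium guide rails (x -155 to +15, tops at z 26) leave a 49 mm wide channel centred on y = 0. More than 25 N on jig, flap or block does damage.
- stop_zero (a point): Mark fixed on the jig (axes as the jig's) at x 20, y 0, z 24 mm: where the stop face is if the grey head is set at s = 0. The head, with stop and flap, is clamped at an unreported s between 0 and 32 mm; all its parts then lie s further in +x. It holds against 60 N. The stop, a rubber buffer 44 mm wide, z 13 to 36, gives 2.5 mm under 5 N, then is hard. Head reaches 55 mm behind it, up to z 32.
- hinge_zero (a point): Mark fixed on the jig at x 40, z 43 mm: the flap's hinge axis (parallel to y) if s = 0; really s further in +x. Cheeks beside it, 24 to 30 mm either side of the middle, 54 mm high. Flap: steel plate 44 mm wide, 95 mm long from the hinge, its back face 18 mm off the hinge axis. Fingers that pinch the flap exceed 25 N.
- tip_zero (a point): Mark fixed on the jig at x 95, z 122 mm: the tip (orange, 46 mm wide) of the open flap if s = 0; really s further in +x. Below and beyond (+x of) the tip is free space for a fingertip. Best drawn up and over in an arc about the hinge (a level pull rubs and drags): about 5 N at first, less towards upright; past it the spring throws the flap off the finger.
- flap (a joint): Flap angle (rad). 0 = open, on its stop, leaning back to +x 25 degrees from upright; grows as it is tipped over the top to -x. Upright at 0.44; the spring pushes back below about 0.5 and throws it shut above. 2.01 = shut, level, bar on the groove floor; about 1.84 if the bar lies on the block's top (block not home within about 2 mm); 2.06 with no block under it.
- block_center (a point): Centre of the loose cork block, 80 long (x) x 46 wide x 36 mm high, about 40 g, on the bed between the rails, 25 to 87 mm short of the stop, its x along the jig's x. A 14 mm wide, 10 mm deep groove crosses its top in the middle. The flap's brass bar (diameter 10 mm) comes down 40 mm in front of the stop face: into the groove when the block is home.
- jar_center (a point): Centre of a loose small jar beside the jig, 52 mm in diameter, 65 mm high; leave alone.
- offcut_center (a point): Centre of a loose cork offcut 45 x 35 x 30 mm beside the jig; leave alone.
- brush_mid (a point): Middle of a loose brush lying on the bench beside the jig, its length along the point's x; leave alone.
Mind the look-alikes: they are no part of the job. What is shaped like the part that bears block_center but purple or turquoise is not meant.

How it is judged:
By the outcome, as a careful person would: the job done as asked, in the order asked, and still so for the second after the job is handed in, with the robot touching nothing.
It also fails if it takes over 53 s, if anything falls off the work surface, if the arm or the gripper's body presses on something with over 40 N, if the wrist force passes 120 N, or if a joint passes its speed limit or range.

## Working session

There is one attempt and no reset: what is moved stays moved. The work goes in short steps, Python scripts to look and compute and a tool call to move; the robot and the scene stay as the last step left them, time stands still between calls to the robot, and variables do not carry over. Pictures are saved under pics/ and viewed, at most 10 in all, crops included, and the job is handed in when it is done.

Besides the shell and the picture viewer there is one more tool, called after "Request:" by a JSON object that holds its "method" and its "body", one argument or row to a line. carry_out: Moves the arm, as the interface text tells. Its arguments: {"type":"object","properties":{"steps":{"type":"array","items":{"type":"array"}}},"required":["steps"]}

```bash
mkdir -p pics; ls; python3 - <<'E'
from rig import manip
import cv2,numpy as np
s=manip.sense()
print({k:np.round(v,4).tolist() for k,v in s.items()}, manip.grip_point_offset)
ims=[]
for n in("side","top"):
    f=manip.grab_frame(n); np.savez(f"pics/{n}0.npz",**f)
    cv2.imwrite(f"pics/{n}0.png",cv2.resize(f["image"][:,:,::-1],(800,600)))
    print(n,f["K"].round(1).tolist(),f["R"].round(3).tolist(),f["t"].round(3).tolist())
E
```

```text
pics
{'time': 0.0, 'joint_pos': [-1.4221, 0.4778, 0.0223, 1.5564, -0.0115, 1.1093, -0.0831], 'qd': [-0.0005, -0.0004, 0.0003, 0.001, 0.0007, -0.0008, -0.0002], 'joint_torque': [-0.0004, -58.2856, 1.5345, -27.2597, -0.0544, 0.0169, 0.0001], 'position': [0.1713, 0.6524, 0.3017], 'eef_rot': [-0.0001, 0.128, 0.9918, -0.0009], 'ft_force': [0.5431, -0.2968, -0.0231], 'wrist_torque': [-0.0074, 0.0103, 0.0209], 'gripper_force': 0.0, 'finger_gap': 0.0875} 0.0613
side [[458.9, 0.0, 282.9], [0.0, 458.9, 220.7], [0.0, 0.0, 1.0]] [[0.85, -0.526, -0.019], [-0.328, -0.502, -0.8], [0.412, 0.687, -0.599]] [-0.481, 0.27, 0.714]
top [[392.6, 0.0, 281.4], [0.0, 392.6, 206.5], [0.0, 0.0, 1.0]] [[-0.027, -0.999, -0.045], [-0.984, 0.034, -0.173], [0.174, 0.04, -0.984]] [0.018, 0.585, 0.725]
```

View pics/side0.png

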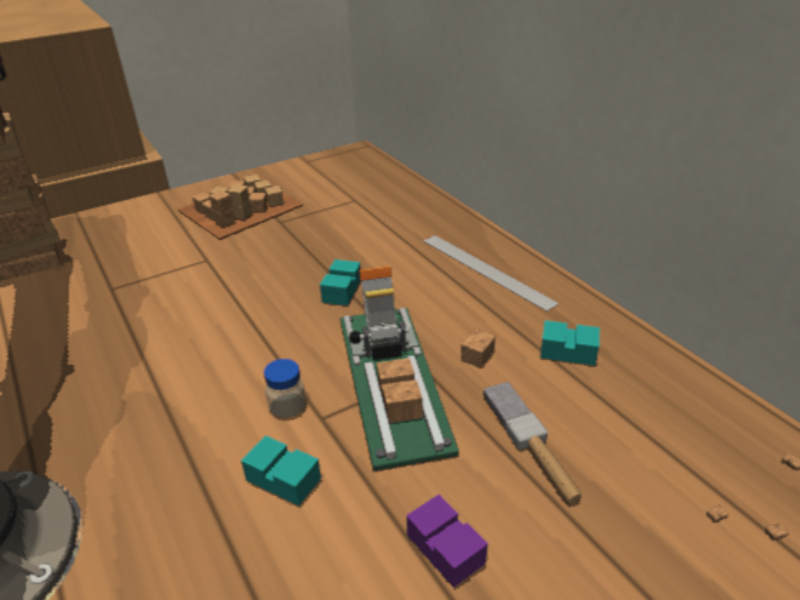

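View pics/top0.png

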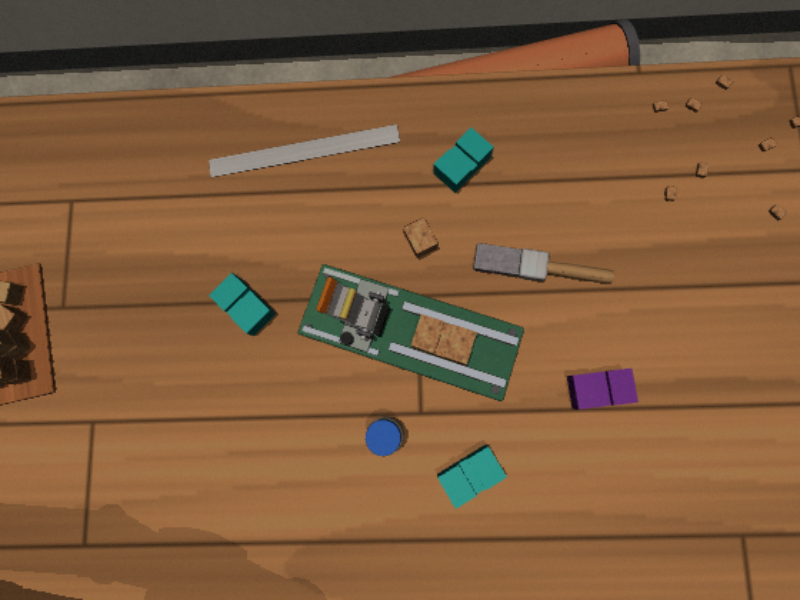

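The side view shows the brown cork block in the channel at about (402,390), and the top view shows it at (444,338). Look-alikes in the top view are turquoise at (463,160), (243,303) and (472,477), purple at (602,388), and the loose offcut at (421,237). Only the brown grooved block between the rails fits. The head and open flap, with the orange tip, are at about (345,305) in the top view. I'll confirm this in one enlarged crop and measure.

```bash
cat > h.py <<'E'
import numpy as np,cv2
from scipy.optimize import least_squares
def proj(f,X):
    c=np.atleast_2d(X)@f["R"].T+f["t"]; p=c@f["K"].T; return p[:,:2]/p[:,2:]
def onplane(f,uv,z):
    uv=np.atleast_2d(uv); d=np.c_[uv,np.ones(len(uv))]@np.linalg.inv(f["K"]).T@f["R"]
    C=-f["R"].T@f["t"]; return C+d*((z-C[2])/d[:,2])[:,None]
def tri(fs,uvs):
    return least_squares(lambda X:np.concatenate([(proj(f,X)-u)[0] for f,u in zip(fs,uvs)]),[.6,.2,.03]).x
E
python3 - <<'E'
from h import *
q={}
for n in("top","side"):
    f=q[n]=dict(np.load(f"pics/{n}0.npz")); h=cv2.cvtColor(f["image"],cv2.COLOR_RGB2HSV)
    m=cv2.inRange(h,(55,60,20),(85,255,120))
    k,l,st,_=cv2.connectedComponentsWithStats(cv2.morphologyEx(m,cv2.MORPH_CLOSE,np.ones((5,5))))
    i=1+st[1:,4].argmax(); c,_=cv2.findContours((l==i).astype('u1'),0,1); hull=cv2.convexHull(np.vstack(c))
    print(n,st[i],cv2.approxPolyDP(hull,3,True)[:,0].tolist())
    o=cv2.inRange(h,(3,190,120),(12,255,255)); k,l,st,ce=cv2.connectedComponentsWithStats(o)
    for j in range(1,k):
        if 20<st[j,4]: print("orange",st[j],ce[j].round(1))
a=cv2.resize(q["top"]["image"][175:290,200:375],None,fx=2.6,fy=2.6,interpolation=cv2.INTER_CUBIC)
b=cv2.resize(q["side"]["image"][182:330,235:325],None,fx=3.8,fy=3.8,interpolation=cv2.INTER_CUBIC)
o=np.zeros((600,800,3),'u1'); o[:a.shape[0],:a.shape[1]]=a; o[:b.shape[0],457:457+b.shape[1]]=b[:600]
cv2.imwrite("pics/crop0.png",o[:,:,::-1])
E
```

```text
top [ 209  185  157   96 4017] [[226, 185], [365, 229], [351, 279], [209, 233]]
side [ 239  223   82  106 2188] [[239, 223], [293, 241], [319, 318], [262, 328]]
orange [253 187  21   9 116] [262.6 191.1]
```

View pics/crop0.png

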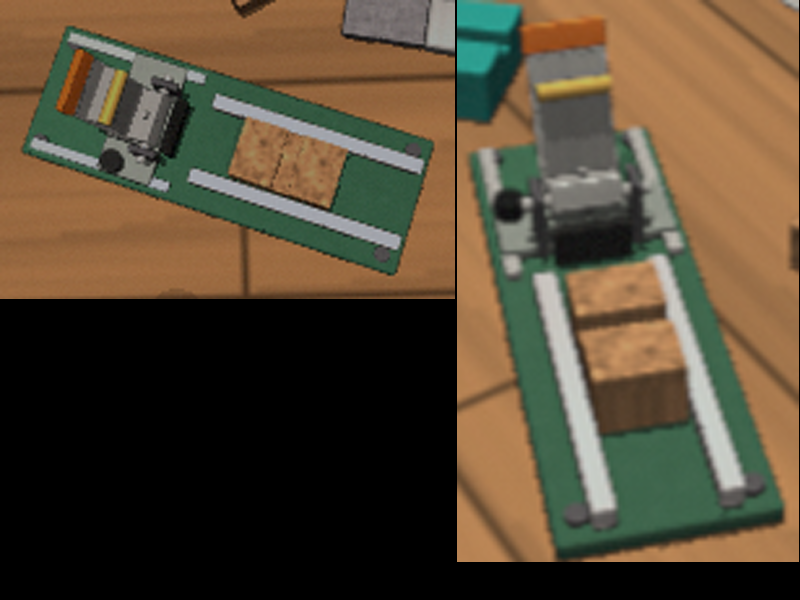

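The crop confirms it: the brown grooved cork block lies between the rails (crop top corners 244,117 / 347,150 / 333,208 / 229,176). The flap is open, with its orange tip at (73,82) in the top view and (565,35) in the side view, and the stop's black buffer faces the block. Next I fit the pose.

```bash
cat >> h.py <<'E'
def J2W(p,X):
    X=np.atleast_2d(X); c,s=np.cos(p[2]),np.sin(p[2]); return np.c_[p[0]+c*X[:,0]-s*X[:,1],p[1]+s*X[:,0]+c*X[:,1],X[:,2]]
def W2J(p,X):
    X=np.atleast_2d(X); c,s=np.cos(p[2]),np.sin(p[2]); d=X[:,:2]-p[:2]; return np.c_[c*d[:,0]+s*d[:,1],-s*d[:,0]+c*d[:,1],X[:,2]]
E
python3 - <<'E'
from h import *
T,S=[dict(np.load(f"pics/{n}0.npz")) for n in("top","side")]
ct=lambda *p:np.array(p)/2.6+[200,175]
cs=lambda *p:(np.array(p)-[457,0])/3.8+[235,182]
# corners: (+x,-y),(-x,-y),(-x,+y),(+x,+y)
C=np.array([[.15,-.055,.012],[-.16,-.055,.012],[-.16,.055,.012],[.15,.055,.012]])
ut=ct((70,27),(433,143),(396,274),(23,152)); us=cs((648,128),(781,512),(556,547),(471,155))
print("tri",[tri([T,S],[a,b]).round(4).tolist() for a,b in zip(ut,us)])
r=least_squares(lambda p:np.r_[(proj(T,J2W(p,C))-ut).ravel(),(proj(S,J2W(p,C))-us).ravel()],[.6,.2,1.3])
p=r.x; print("pose",p.round(4),r.fun.round(1)); np.save("pose.npy",p)
bt=onplane(T,ct((244,117),(347,150),(333,208),(229,176)),.048)
print("block jig",(W2J(p,bt)*1e3).round(1).tolist(), "world",bt.mean(0))
print("groove tri", (W2J(p,tri([T,S],[ct((288,162))[0],cs((628,322))[0]]))*1e3).round(1))
tip=tri([T,S],[ct((73,82))[0],cs((565,35))[0]]); print("tip",tip,(W2J(p,tip)*1e3).round(1))
print("tip via top plane",(W2J(p,onplane(T,ct((73,82)),.122))*1e3).round(1))
for x,y in((.02,0),(.095,0)):print(J2W(p,[x,y,0]))
E
```

```text
tri [[0.6413, 0.1136, 0.0169], [0.5377, -0.1712, 0.0118], [0.4377, -0.1359, 0.016], [0.5416, 0.1522, 0.0136]]
pose [ 0.5422 -0.0042  1.2215] [-1.4 -1.8  1.1 -0.9 -0.3  0.8 -1.2 -0.6 -0.2  0.4  1.2  0.4 -1.   1.9
 -1.2 -0.2]
block jig [[-13.4, -21.4, 48.0], [-94.6, -21.7, 48.0], [-97.5, 22.9, 48.0], [-16.6, 24.6, 48.0]] world [ 0.52220971 -0.05596655  0.048     ]
groove tri [[-55.5  -0.8  49.5]]
tip [0.5776349  0.09338949 0.11745247] [[1.038e+02 1.000e-01 1.175e+02]]
tip via top plane [[102.8   1.7 122. ]]
[[0.54908497 0.0146063  0.        ]]
[[0.57475024 0.08507824 0.        ]]
```

Request:
{"method": "carry_out", "body": {
  "steps": [
    [[0,0,0],0.119,-1],
    [[0,0,0],0.119,-1],
    [[0,0,0],0.119,-1],
    [[0,0,0],0.119,-1],
    [[0,0,0],0.119,-1],
    [[0,0,0],0.119,-1],
    [[0,0,0],0.119,-1],
    [[0,0,0],0.119,-1],
    [[0,0,0],0.119,-1],
    [[0,0,0],0.119,-1],
    [[0,0,0],0.119,-1],
    [[0,0,0],0.119,-1],
    [[0,0,0],0.119,-1],
    [[0,0,0],0.119,-1]
  ]
}}

```text
time: 1.27
position: [0.1713, 0.6527, 0.3022]
eef_rot: [0.0, 0.822, 0.57, -0.0]
ft_force: [0.2, -0.5, 0.4]
finger_gap: 0.0009
gripper_force: 0.0
```

Request:
{"method": "carry_out", "body": {
  "steps": [
    [[-0.8,2.8,0],0,-1],
    [[-0.8,2.8,0],0,-1],
    [[-0.8,2.8,0],0,-1],
    [[-0.8,2.8,0],0,-1],
    [[-0.8,2.8,0],0,-1],
    [[-0.8,2.8,0],0,-1],
    [[-0.8,2.8,0],0,-1],
    [[-0.8,2.8,0],0,-1],
    [[-0.8,2.8,0],0,-1],
    [[-0.8,2.8,0],0,-1],
    [[-0.8,2.8,0],0,-1],
    [[-0.8,2.8,0],0,-1],
    [[0,0,0],0,-1]
  ]
}}

```text
time: 2.35
position: [0.4592, 0.4412, 0.3028]
eef_rot: [0.002, 0.823, 0.569, 0.0]
ft_force: [0.2, -0.5, -0.2]
finger_gap: 0.0003
gripper_force: 0.0
```

Request:
{"method": "carry_out", "body": {
  "steps": [
    [[-2.9,1.28,0],-0.009,-1],
    [[-2.9,1.28,0],0,-1],
    [[-2.9,1.28,0],0,-1],
    [[-2.9,1.28,0],0,-1],
    [[-2.9,1.28,0],0,-1],
    [[-2.9,1.28,0],0,-1],
    [[-2.9,1.28,0],0,-1],
    [[-2.9,1.28,0],0,-1],
    [[-2.9,1.28,0],0,-1],
    [[-2.9,1.28,0],0,-1],
    [[-2.9,1.28,0],0,-1],
    [[-2.9,1.28,0],0,-1],
    [[-2.9,1.28,0],0,-1],
    [[-2.9,1.28,0],0,-1],
    [[-2.9,1.28,0],0,-1],
    [[-2.9,1.28,0],0,-1],
    [[-2.9,1.28,0],0,-1],
    [[-2.9,1.28,0],0,-1],
    [[0,0,0],0,-1],
    [[0,0,0],0,-1]
  ]
}}

```text
time: 4.02
position: [0.4944, -0.1237, 0.3025]
eef_rot: [0.0, 0.819, 0.574, -0.0]
ft_force: [-0.3, 1.6, 0.2]
finger_gap: 0.0002
gripper_force: 0.0
```

```bash
cat > st.py <<'E'
from rig import manip
from h import *
def st():
    p=np.load("pose.npy"); s=manip.sense(); P=s["position"]; q=s["eef_rot"]
    j=W2J(p,P)[0]*1e3; F=W2J([0,0,p[2]],s["ft_force"])[0]
    print("t",round(s["time"],2),"TCP jig mm",j.round(1),"tip z",round(j[2]-80,1),"yawerr deg",round(np.degrees(2*np.arctan2(q[2],q[1])-p[2]),2),"Fjig",F.round(2))
E
python3 - <<'E'
from st import *
st(); f=manip.grab_frame("wrist"); np.savez("pics/w1.npz",**f)
cv2.imwrite("pics/w1.png",cv2.resize(f["image"][:,:,::-1],(800,600)))
E
```

```text
t 4.02 TCP jig mm [-128.6    4.   302.5] tip z 222.5 yawerr deg 0.13 Fjig [1.45 0.82 0.19]
```

View pics/w1.png

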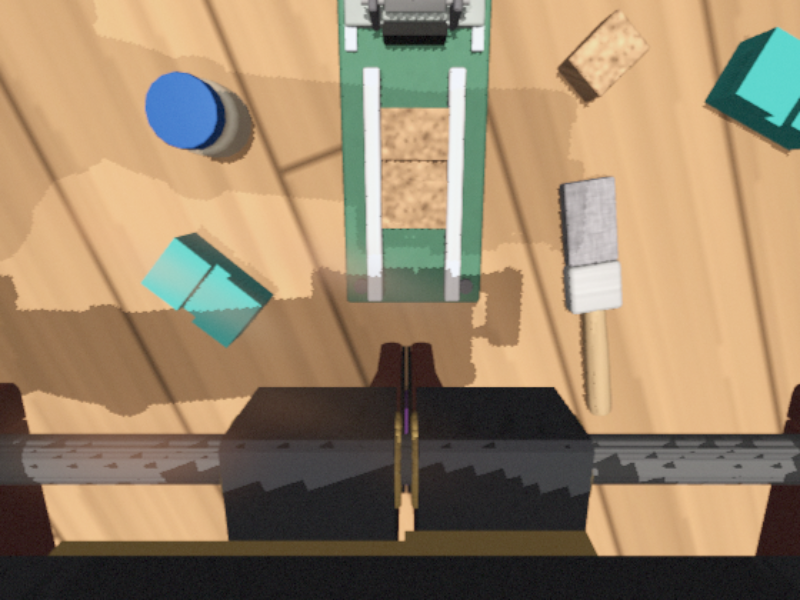

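The wrist view shows the plate's rear corners at (348,302) and (480,301). The rails' inner edges are near x=381 and 447. The block's rear top edge is at row 228, its groove at row 160 and its front edge at row 108. The black buffer's face is at about row 43. I'll refine the pose from these.

```bash
python3 - <<'E'
from st import *
f=dict(np.load("pics/w1.npz")); p=np.load("pose.npy"); k=.7
o=lambda z,*u:print(z,(W2J(p,onplane(f,(np.array(u)+.5)*k-.5,z))*1e3).round(1).tolist())
print("plate");o(.012,(348,302),(480,301),(342,50),(489,50))
print("rails inner top rear/front");o(.026,(382,300),(446,300),(380,68),(449,68))
print("rails outer");o(.026,(368,300),(459,300),(364,68),(466,68))
print("block rear/groove/front");o(.048,(382,228),(447,228),(382,160),(447,160),(382,108),(447,108))
print("stop bottom(13)/top(36)");o(.013,(415,45));o(.036,(415,36))
E
```

```text
plate
0.012 [[-158.2, 51.7, 12.0], [-157.0, -56.8, 12.0], [29.7, 50.7, 12.0], [30.0, -55.3, 12.0]]
rails inner top rear/front
0.026 [[-152.8, 23.0, 26.0], [-152.7, -27.6, 26.0], [14.9, 22.7, 26.0], [15.1, -25.6, 26.0]]
rails outer
0.026 [[-152.8, 34.1, 26.0], [-152.6, -37.9, 26.0], [14.9, 33.9, 26.0], [15.1, -37.5, 26.0]]
block rear/groove/front
0.048 [[-94.1, 21.3, 48.0], [-94.0, -25.1, 48.0], [-47.6, 20.9, 48.0], [-47.5, -23.9, 48.0], [-14.2, 20.5, 48.0], [-14.1, -23.1, 48.0]]
stop bottom(13)/top(36)
0.013 [[32.8, -1.9, 13.0]]
0.036 [[32.5, -1.5, 36.0]]
```

```bash
python3 - <<'E'
from st import *
p=np.load("pose.npy"); p[:2]=J2W(p,[.0015,-.0022,0])[0,:2]; np.save("pose.npy",p); print(p); st()
E
```

```text
[ 0.54482139 -0.00352963  1.22153526]
t 4.07 TCP jig mm [-128.5    6.6  302.4] tip z 222.4 yawerr deg 0.3 Fjig [-0.61 -0.27 -0.21]
```

Request:
{"method": "carry_out", "body": {
  "steps": [
    [[0,0.62,2],0,-1],
    [[0,0,3],0,-1],
    [[0,0,3],0,-1],
    [[0,0,3],0,-1],
    [[0,0,3],0,-1],
    [[0,0,3],0,-1],
    [[0,0,2],0,-1],
    [[0,0,1],0,-1],
    [[0,0,0],0,-1],
    [[0,0,0],0,-1]
  ]
}}

```text
time: 4.9
position: [0.501, -0.1234, 0.1029]
eef_rot: [-0.0, 0.817, 0.577, -0.0]
ft_force: [-1.2, 0.1, -0.3]
finger_gap: 0.0007
gripper_force: 0.0
```

```bash
python3 -c "
from st import *
st()"
```

```text
t 4.9 TCP jig mm [-127.6    0.2  102.9] tip z 22.9 yawerr deg 0.43 Fjig [-0.35  1.13 -0.25]
```

Request:
{"method": "carry_out", "body": {
  "steps": [
    [[0.4,0,0],0,-1],
    [[0.4,0,0],0,-1],
    [[0.4,0,0],0,-1],
    [[0.3,0,0],0,-1],
    [[0.2,0,0],0,-1],
    [[0.2,0,0],0,-1],
    [[0.2,0,0],0,-1],
    [[0.2,0,0],0,-1],
    [[0.2,0,0],0,-1],
    [[0.3,0,0],0,-1],
    [[0.3,0,0],0,-1],
    [[0.3,0,0],0,-1],
    [[0.3,0,0],0,-1],
    [[0.3,0,0],0,-1],
    [[0.3,0,0],0,-1],
    [[0.3,0,0],0,-1],
    [[0.3,0,0],0,-1],
    [[0.3,0,0],0,-1],
    [[0,0,0],0,-1],
    [[0,0,0],0,-1]
  ]
}}

```text
time: 6.57
position: [0.5183, -0.0751, 0.1026]
eef_rot: [-0.0, 0.817, 0.576, -0.0]
ft_force: [0.0, 0.3, 0.1]
finger_gap: 0.0001
gripper_force: 0.0
```

```bash
python3 - <<'E'
from st import *
st(); f=manip.grab_frame("wrist"); np.savez("pics/w2.npz",**f)
cv2.imwrite("pics/w2.png",f["image"][:,:,::-1])
E
```

```text
t 6.57 TCP jig mm [-76.3   0.5 102.6] tip z 22.6 yawerr deg 0.38 Fjig [0.25 0.08 0.09]
```

View pics/w2.png

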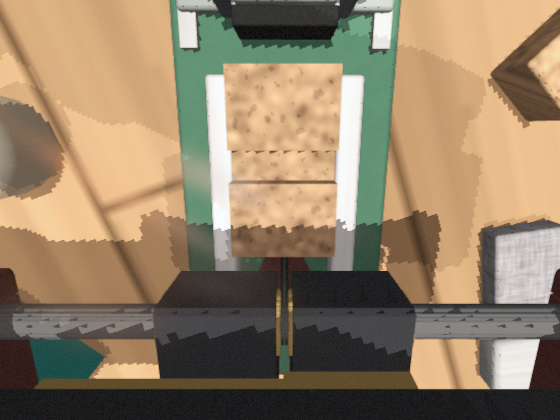

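The block is straight in the channel with the fingers at its rear. Its front top edge is at row 64, and the buffer's face at about row 39 is still ahead of it.

```bash
python3 - <<'E'
from st import *
f=dict(np.load("pics/w2.npz")); p=np.load("pose.npy")
o=lambda z,*u:print(z,(W2J(p,onplane(f,u,z))*1e3).round(1).tolist())
o(.048,(283,64),(283,257));o(.013,(283,40));o(.036,(283,25));o(.036,(283,6))
E
```

```text
0.048 [[14.8, 1.6, 48.0], [-65.2, 1.1, 48.0]]
0.013 [[31.2, 1.8, 13.0]]
0.036 [[31.5, 1.8, 36.0]]
0.036 [[38.4, 1.8, 36.0]]
```

Request:
{"method": "carry_out", "body": {
  "steps": [
    [[0.2,0,0],0,-1],
    [[0.2,0,0],0,-1],
    [[0.2,0,0],0,-1],
    [[0.2,0,0],0,-1],
    [[0.2,0,0],0,-1],
    [[0.1,0,0],0,-1],
    [[0.1,0,0],0,-1],
    [[0.1,0,0],0,-1],
    [[0.1,0,0],0,-1],
    [[0,0,0],0,-1],
    [[0,0,0],0,-1]
  ]
}}

```text
time: 7.53
position: [0.5229, -0.062, 0.1026]
eef_rot: [-0.0, 0.817, 0.576, 0.0]
ft_force: [1.1, 0.4, -0.6]
finger_gap: 0.0004
gripper_force: 0.0
```

```bash
python3 -c "
from st import *
st()"
```

```text
t 7.53 TCP jig mm [-62.4   0.6 102.6] tip z 22.6 yawerr deg 0.37 Fjig [ 0.73 -0.95 -0.56]
```

Request:
{"method": "carry_out", "body": {
  "steps": [
    [[0.1,0,0],0,-1],
    [[0.1,0,0],0,-1],
    [[0,0,0],0,-1],
    [[0,0,0],0,-1]
  ]
}}

```text
time: 7.87
position: [0.5236, -0.0601, 0.1026]
eef_rot: [-0.0, 0.817, 0.576, 0.0]
ft_force: [0.7, 0.6, 0.6]
finger_gap: 0.0003
gripper_force: 0.0
```

```bash
python3 -c "
from st import *
st()"
```

```text
t 7.87 TCP jig mm [-60.4   0.6 102.6] tip z 22.6 yawerr deg 0.37 Fjig [ 0.78 -0.47  0.62]
```

Request:
{"method": "carry_out", "body": {
  "steps": [
    [[0.1,0,0],0,-1],
    [[0,0,0],0,-1],
    [[0,0,0],0,-1]
  ]
}}

```text
time: 8.12
position: [0.5239, -0.0592, 0.1026]
eef_rot: [-0.0, 0.817, 0.576, 0.0]
ft_force: [-0.4, -0.3, -0.2]
finger_gap: 0.0008
gripper_force: 0.0
```

Request:
{"method": "carry_out", "body": {
  "steps": [
    [[0.1,0,0],0,-1],
    [[0,0,0],0,-1],
    [[0,0,0],0,-1]
  ]
}}

```text
time: 8.37
position: [0.5241, -0.0585, 0.1027]
eef_rot: [0.0, 0.817, 0.576, -0.0]
ft_force: [0.1, -0.7, 0.5]
finger_gap: 0.0001
gripper_force: 0.6
```

```bash
python3 -c "
from st import *
st()"
```

```text
t 8.37 TCP jig mm [-58.8   0.6 102.7] tip z 22.7 yawerr deg 0.35 Fjig [-0.62 -0.3   0.5 ]
```

Request:
{"method": "carry_out", "body": {
  "steps": [
    [[0.1,0,0],0,-1],
    [[0,0,0],0,-1],
    [[0,0,0],0,-1]
  ]
}}

```text
time: 8.62
position: [0.5243, -0.0579, 0.1027]
eef_rot: [0.0, 0.818, 0.576, -0.0]
ft_force: [-1.6, -2.5, 1.4]
finger_gap: 0.0004
gripper_force: 1.7
```

Request:
{"method": "carry_out", "body": {
  "steps": [
    [[0.1,0,0],0,-1],
    [[0,0,0],0,-1],
    [[0,0,0],0,-1]
  ]
}}

```text
time: 8.87
position: [0.5246, -0.0571, 0.1026]
eef_rot: [0.0, 0.818, 0.576, -0.0]
ft_force: [-2.5, -3.6, 2.5]
finger_gap: 0.0006
gripper_force: 2.5
```

```bash
python3 -c "
from st import *
st()"
```

```text
t 8.87 TCP jig mm [-57.2   0.7 102.6] tip z 22.6 yawerr deg 0.32 Fjig [-4.26  1.16  2.49]
```

Request:
{"method": "carry_out", "body": {
  "steps": [
    [[-0.1,0,0],0,-1],
    [[-0.1,0,0],0,-1],
    [[-0.1,0,0],0,-1],
    [[-0.1,0,0],0,-1],
    [[-0.1,0,0],0,-1],
    [[-0.5,0,0],0,-1],
    [[-0.7,0,0],0,-1],
    [[-0.8,0,0],0,-1],
    [[0,0,-3],0,-1],
    [[0,0,-3.5],0,-1],
    [[0,0,-3.5],0,-1],
    [[0,0,-3.5],0,-1],
    [[0,0,-3.5],0,-1],
    [[0,0,0],0,-1],
    [[0,0,0],0,-1]
  ]
}}

```text
time: 10.12
position: [0.5172, -0.0808, 0.2743]
eef_rot: [0.001, 0.818, 0.576, 0.002]
ft_force: [-0.5, -0.2, -1.0]
finger_gap: 0.0007
gripper_force: 0.0
```

```bash
python3 - <<'E'
from st import *
st(); f=manip.grab_frame("wrist"); np.savez("pics/w3.npz",**f)
cv2.imwrite("pics/w3.png",cv2.resize(f["image"][:260,140:440,::-1],None,fx=2.3,fy=2.3,interpolation=cv2.INTER_CUBIC))
E
```

```text
t 10.12 TCP jig mm [-82.1  -0.5 274.3] tip z 194.3 yawerr deg 0.32 Fjig [-0.31  0.39 -1.03]
```

View pics/w3.png

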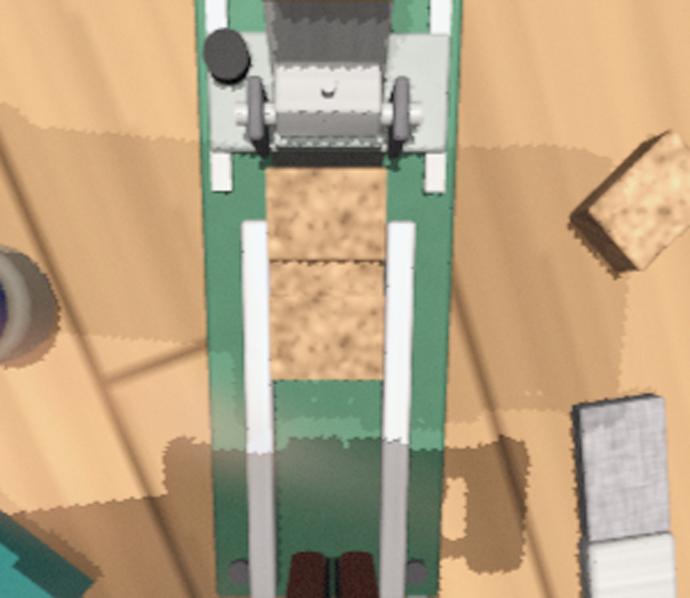

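The block sits against the buffer with no visible gap (front edge at crop row 168, rear edge at row 380). Next I go over the head to a point beyond the flap's tip.

Request:
{"method": "carry_out", "body": {
  "steps": [
    [[2.7,0,0],0,-1],
    [[2.7,0,0],0,-1],
    [[2.7,0,0],0,-1],
    [[2.7,0,0],0,-1],
    [[2.7,0,0],0,-1],
    [[2.7,0,0],0,-1],
    [[2.7,0,0],0,-1],
    [[2.7,0,0],0,-1],
    [[0,0,0],0,-1],
    [[0,0,0],0,-1]
  ]
}}

```text
time: 11.0
position: [0.5885, 0.1247, 0.2703]
eef_rot: [-0.0, 0.817, 0.577, -0.002]
ft_force: [-0.2, -0.4, -0.4]
finger_gap: 0.0008
gripper_force: 0.0
```

```bash
python3 - <<'E'
from st import *
f=dict(np.load("pics/w3.npz")); p=np.load("pose.npy")
print((W2J(p,onplane(f,np.array([(325,380),(325,168)])/2.3+[140,0],.048))*1e3).round(1))
st()
f=manip.grab_frame("side"); g=manip.grab_frame("top")
a=cv2.resize(f["image"][150:290,200:340],None,fx=2.8,fy=2.8,interpolation=cv2.INTER_CUBIC)
b=cv2.resize(g["image"][150:290,190:330],None,fx=2.8,fy=2.8,interpolation=cv2.INTER_CUBIC)
cv2.imwrite("pics/s4.png",np.hstack([a,b])[:,:,::-1])
E
```

```text
[[-49.4   1.6  48. ]
 [ 31.2   1.9  48. ]]
t 11.0 TCP jig mm [135.4   2.9 270.3] tip z 190.3 yawerr deg 0.52 Fjig [-0.42  0.08 -0.44]
```

View pics/s4.png

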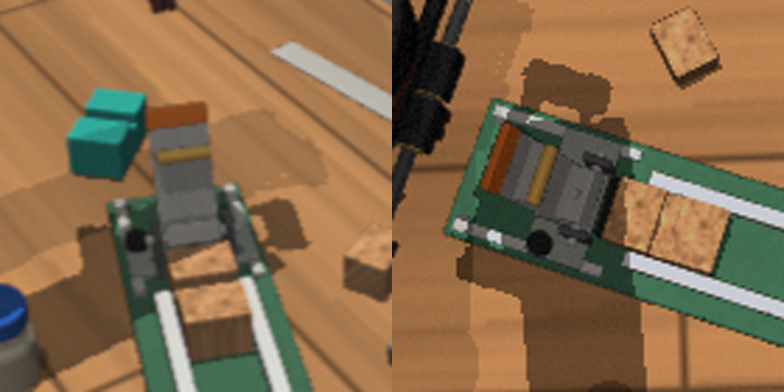

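Request:
{"method": "carry_out", "body": {
  "steps": [
    [[0,0.28,2],0.006,-1],
    [[0,0,2.5],0,-1],
    [[0,0,2.3],0,-1],
    [[0,0,1.2],0,-1],
    [[0,0,0.6],0,-1],
    [[0,0,0],0,-1],
    [[-0.5,0,0],0,-1],
    [[-0.4,0,0],0,-1],
    [[-0.2,0,0],0,-1],
    [[0,0,0],0,-1],
    [[0,0,0],0,-1]
  ]
}}

```text
time: 12.02
position: [0.5883, 0.112, 0.1874]
eef_rot: [0.0, 0.819, 0.573, 0.001]
ft_force: [0.4, -0.1, 0.4]
finger_gap: 0.0006
gripper_force: 0.0
```

```bash
python3 -c "
from st import *
st()"
```

```text
t 12.02 TCP jig mm [123.4  -1.3 187.4] tip z 107.4 yawerr deg -0.01 Fjig [-0.01 -0.39  0.4 ]
```

Request:
{"method": "carry_out", "body": {
  "steps": [
    [[-0.1,0,0.3],0,-1],
    [[-0.1,0,0],0,-1],
    [[-0.1,0,0],0,-1],
    [[-0.1,0,0],0,-1],
    [[0,0,0],0,-1],
    [[0,0,0],0,-1]
  ]
}}

```text
time: 12.52
position: [0.5868, 0.1093, 0.1837]
eef_rot: [-0.0, 0.819, 0.574, 0.0]
ft_force: [-0.4, 3.7, -0.3]
finger_gap: 0.0005
gripper_force: 1.9
```

Request:
{"method": "carry_out", "body": {
  "steps": [
    [[-0.1,0,0],0,-1],
    [[-0.1,0,0],0,-1],
    [[0,0,0],0,-1],
    [[0,0,0],0,-1]
  ]
}}

```text
time: 12.85
position: [0.5865, 0.1081, 0.1843]
eef_rot: [-0.001, 0.819, 0.574, 0.001]
ft_force: [0.5, 6.0, 3.0]
finger_gap: 0.0003
gripper_force: 3.0
```

Request:
{"method": "carry_out", "body": {
  "steps": [
    [[-0.1,0,0],0,-1],
    [[0,0,0],0,-1],
    [[0,0,0],0,-1]
  ]
}}

```text
time: 13.1
position: [0.5863, 0.1076, 0.1845]
eef_rot: [-0.001, 0.819, 0.574, 0.001]
ft_force: [0.5, 7.1, 4.6]
finger_gap: 0.0003
gripper_force: 3.4
```

```bash
python3 -c "
from st import *
st()"
```

```text
t 13.1 TCP jig mm [118.6  -1.  184.5] tip z 104.5 yawerr deg 0.1 Fjig [6.87 1.93 4.55]
```

Request:
{"method": "carry_out", "body": {
  "steps": [
    [[-0.05,0,-0.1],0,-1],
    [[-0.1,0,-0.12],0,-1],
    [[-0.12,0,-0.12],0,-1],
    [[-0.12,0,-0.1],0,-1],
    [[-0.18,0,-0.1],0,-1],
    [[-0.18,0,-0.1],0,-1],
    [[-0.18,0,-0.1],0,-1],
    [[-0.2,0,-0.1],0,-1]
  ]
}}

```text
time: 13.77
position: [0.5819, 0.0947, 0.1923]
eef_rot: [0.0, 0.819, 0.574, 0.0]
ft_force: [1.1, 2.7, 2.2]
finger_gap: 0.0007
gripper_force: 1.8
```

```bash
python3 -c "
from st import *
st()"
```

```text
t 13.77 TCP jig mm [105.   -1.2 192.3] tip z 112.3 yawerr deg 0.01 Fjig [ 2.87 -0.11  2.17]
```

Request:
{"method": "carry_out", "body": {
  "steps": [
    [[-0.2,0,-0.08],0,-1],
    [[-0.2,0,-0.08],0,-1],
    [[-0.2,0,-0.08],0,-1],
    [[-0.2,0,-0.07],0,-1],
    [[-0.2,0,-0.06],0,-1],
    [[-0.2,0,-0.06],0,-1],
    [[-0.2,0,-0.06],0,-1],
    [[-0.2,0,-0.06],0,-1]
  ]
}}

```text
time: 14.43
position: [0.5761, 0.0792, 0.1974]
eef_rot: [0.0, 0.819, 0.573, -0.0]
ft_force: [1.4, 1.2, 0.2]
finger_gap: 0.0003
gripper_force: 0.5
```

Request:
{"method": "carry_out", "body": {
  "steps": [
    [[-0.2,0,-0.05],0,-1],
    [[-0.2,0,-0.05],0,-1],
    [[-0.2,0,-0.04],0,-1],
    [[-0.2,0,-0.04],0,-1],
    [[-0.2,0,-0.03],0,-1],
    [[-0.2,0,-0.03],0,-1],
    [[-0.2,0,-0.02],0,-1],
    [[-0.2,0,-0.02],0,-1]
  ]
}}

```text
time: 15.1
position: [0.5705, 0.0646, 0.2003]
eef_rot: [-0.0, 0.819, 0.574, -0.0]
ft_force: [0.9, 0.2, -0.0]
finger_gap: 0.0006
gripper_force: 0.0
```

```bash
python3 -c "
from st import *
st()
f=manip.grab_frame('side')
cv2.imwrite('pics/s5.png',cv2.resize(f['image'][130:300,180:360,::-1],None,fx=3,fy=3,interpolation=cv2.INTER_CUBIC))"
```

```text
t 15.1 TCP jig mm [ 72.8  -0.9 200.3] tip z 120.3 yawerr deg 0.01 Fjig [ 0.53 -0.8  -0.  ]
```

View pics/s5.png

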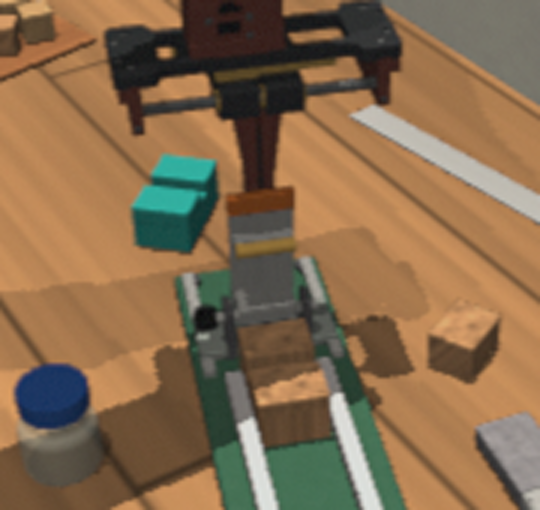

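The flap is nearly upright with its orange tip at (260,200) and the finger behind it; the block is still home. I carry on over the top.

Request:
{"method": "carry_out", "body": {
  "steps": [
    [[-0.2,0,-0.02],0,-1],
    [[-0.2,0,0],0,-1],
    [[-0.2,0,0],0,-1],
    [[-0.2,0,0],0,-1],
    [[-0.2,0,0],0,-1],
    [[-0.2,0,0],0,-1],
    [[-0.2,0,0],0,-1],
    [[0,0,0],0,-1],
    [[0,0,0],0,-1]
  ]
}}

```text
time: 15.9
position: [0.566, 0.0516, 0.2006]
eef_rot: [-0.0, 0.819, 0.573, 0.0]
ft_force: [-0.1, -0.1, -0.5]
finger_gap: 0.0003
gripper_force: 0.0
```

```bash
python3 -c "
from st import *
st()
f=manip.grab_frame('side')
cv2.imwrite('pics/s6.png',cv2.resize(f['image'][130:300,180:360,::-1],None,fx=3,fy=3,interpolation=cv2.INTER_CUBIC))"
```

```text
t 15.9 TCP jig mm [ 59.   -1.1 200.6] tip z 120.6 yawerr deg -0.0 Fjig [-0.1   0.03 -0.46]
```

View pics/s6.png

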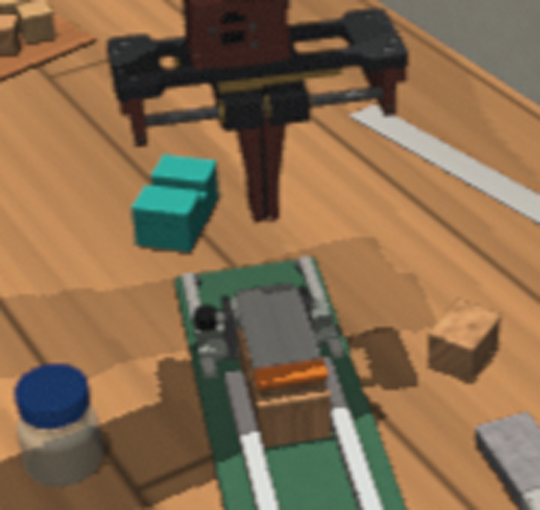

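The flap has snapped over and lies on the block, with the orange tip at (290,376). I back away, then check its height by triangulation, since bar in groove and bar on the block's top differ by about 16 mm at the tip.

Request:
{"method": "carry_out", "body": {
  "steps": [
    [[0.5,0,-2],0,-1],
    [[1,0,-3],0,-1],
    [[2,0,-3],0,-1],
    [[3,0,-2],0,-1],
    [[3,0,0],0,-1],
    [[3,0,0],0,-1],
    [[2,0,0],0,-1],
    [[0,0,0],0,-1],
    [[0,0,0],0,-1]
  ]
}}

```text
time: 16.7
position: [0.6155, 0.1894, 0.3]
eef_rot: [0.0, 0.818, 0.575, -0.0]
ft_force: [0.3, -0.4, -0.6]
finger_gap: 0.0007
gripper_force: 0.0
```

```bash
python3 - <<'E'
from st import *
st(); p=np.load("pose.npy"); fs=[];us=[]; crops=[]
hx,hz=.0513,.043
for n in("top","side"):
    f=manip.grab_frame(n); h=cv2.cvtColor(f["image"],cv2.COLOR_RGB2HSV)
    m=cv2.inRange(h,(3,190,120),(12,255,255)); k,l,s,c=cv2.connectedComponentsWithStats(m)
    for j in range(1,k):
        if s[j,4]>15: print(n,s[j],c[j].round(1))
    fs.append(f)
    for a in (2.01,1.84):
        psi=a-np.radians(25); X=[[hx-95e-3*np.sin(psi)+.018*np.cos(psi), y, hz+.095*np.cos(psi)+.018*np.sin(psi)] for y in(-.023,.023)]
        print(n,"pred tip corners",a,proj(f,J2W(p,X)).round(1).tolist())
    u=proj(f,J2W(p,[-.04,0,.06]))[0].astype(int)
    crops.append(cv2.resize(f["image"][u[1]-35:u[1]+35,u[0]-35:u[0]+35],(400,400),interpolation=cv2.INTER_CUBIC)); print(u)
cv2.imwrite("pics/end.png",np.hstack(crops)[:,:,::-1])
E
```

```text
t 16.7 TCP jig mm [205.4  -0.4 300. ] tip z 220.0 yawerr deg 0.17 Fjig [-0.3 -0.4 -0.6]
top pred tip corners 2.01 [[308.6, 221.8], [301.2, 244.5]]
top pred tip corners 1.84 [[306.6, 220.0], [299.0, 243.1]]
[303 232]
side pred tip corners 2.01 [[290.3, 255.9], [266.4, 259.5]]
side pred tip corners 1.84 [[289.8, 248.0], [265.7, 251.6]]
[278 256]
```

View pics/end.png

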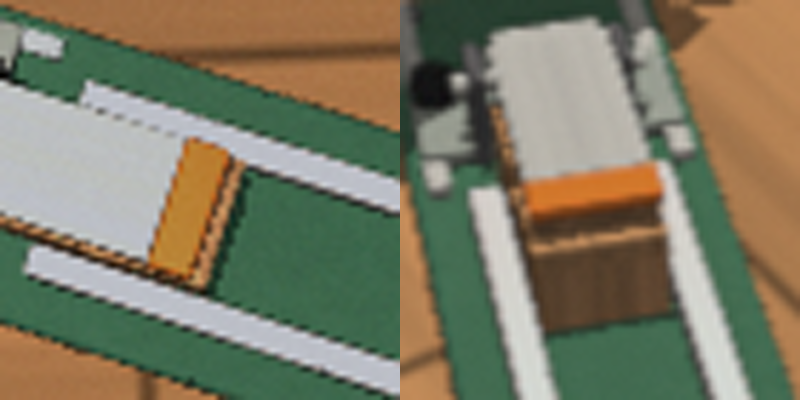

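```bash
python3 - <<'E'
from st import *
p=np.load("pose.npy"); T,S=manip.grab_frame("top"),manip.grab_frame("side")
for r in range(246,270): print(r,S["image"][r,277].tolist(),end="; ")
print()
for a in (2.01,1.84):
    psi=a-np.radians(25); u=np.array([-np.sin(psi),np.cos(psi)]); n=np.array([np.cos(psi),np.sin(psi)]); H=np.array([.0513,.043])
    for nm,al,off in(("topfar",.083,.018),("toptip",.095,.018),("under",.095,.012)):
        q=H+u*al+n*off; print(a,nm,(q*1e3).round(),proj(S,J2W(p,[q[0],0,q[1]])).round(1))
print("block rear top",proj(S,J2W(p,[-.0488,0,.048])).round(1),"bottom",proj(S,J2W(p,[-.0488,0,.012])).round(1))
for rs in (255,256,257.5,259): print(rs,(W2J(p,tri([T,S],[np.array([304.9,235.]),np.array([277.4,rs])]))*1e3).round(1))
st()
E
```

```text
246 [184, 180, 171]; 247 [183, 180, 170]; 248 [182, 179, 170]; 249 [179, 177, 168]; 250 [170, 155, 141]; 251 [201, 124, 77]; 252 [209, 117, 45]; 253 [209, 118, 42]; 254 [209, 119, 43]; 255 [208, 116, 44]; 256 [154, 83, 30]; 257 [109, 58, 25]; 258 [74, 45, 28]; 259 [69, 52, 36]; 260 [71, 53, 37]; 261 [101, 73, 51]; 262 [173, 126, 84]; 263 [149, 110, 74]; 264 [98, 74, 51]; 265 [81, 61, 42]; 266 [82, 62, 42]; 267 [82, 62, 42]; 268 [81, 61, 42]; 269 [82, 61, 43]; 
2.01 topfar [-32.  61.] [[277.2 253.6]]
2.01 toptip [-44.  61.] [[278.4 257.7]]
2.01 under [-44.  55.] [[278.5 260.1]]
1.84 topfar [-28.  75.] [[276.6 246.7]]
1.84 toptip [-39.  77.] [[277.8 249.8]]
1.84 under [-40.  71.] [[277.9 252.6]]
block rear top [[279.1 264.5]] bottom [[279.6 278.3]]
255 [[-45.1   3.2  69. ]]
256 [[-45.    3.1  66.4]]
257.5 [[-45.    2.9  62.7]]
259 [[-44.9   2.8  58.8]]
t 16.9 TCP jig mm [202.4  -1.5 300.7] tip z 220.7 yawerr deg -0.12 Fjig [0.15 0.11 0.01]
```

Measured against the block's own rear edge, the tip edge in the side view is at row 256. The prediction is 256.5 with the bar in the groove and 248.6 with the bar on the block's top, so the bar is in the groove. The robot is clear, so I hand in.

```bash
python3 -c "
from rig import manip
print(manip.sign_off())"
```

```text
the job is handed in; nothing more can be done
None
```

The cork block is home against the stop, the flap is snapped shut with its bar in the groove (confirmed by its tip height in the side view), and the job is handed in at about 17 s.

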